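Unfold the fixture's crank grip and nip the module

ROBOT

A 6-joint arm with a two-finger parallel gripper is mounted at the origin on the work surface. World frame = base frame: x ahead of the robot, y to its left, z up, the work surface at z = 0. Lengths are in mm, angles in rad, forces in N, time in s.
With the tool pointing down it reaches from about 350 to 850 mm from the base axis. Payload 8.1 kg.
Tool frame: the origin (TCP) lies where the fingers leave the gripper's body, on its centre line; the fingertips stand 84 mm ahead of it and the grasp point (between the pads) lies 65 mm ahead of it; z points along the fingers, y is the line along which they close (so a half turn about z gives the same grasp; the last joint's range is limited). The gripper opens to 93 mm and grips with 3 to 60 N. Pads are 15 mm wide; open, the fingers measure 128 mm over their backs; the gripper's body (75 mm by 188 mm) begins 65 mm behind the grasp point.
Start: joints at [1.048, 0.13, 1.488, -0, 1.523, -0.085], TCP at [254.349, 543.427, 302.735] pointing down, gripper open.
Joint ranges: [-2.96, 2.96], [-0.89, 2.26], [0.02, 2.5], [-1.34, 4.48], [0, 2.73], [-2.66, 2.66]. Speed limits (rad/s): [2.39, 2.39, 2.79, 3.14, 3.14, 3.14].

INTERFACE

Orientations are given as [roll, pitch, yaw] about the fixed x, y, z axes, in that order (R = Rz(yaw) Ry(pitch) Rx(roll)).
In Python, from bench import ctrl gives the robot as it stands. The module is installed in compiled form; this text tells all that it offers. Calls block until the motion is done:
- ctrl.move_ptp(position, orientation): joint-space move of the TCP to a pose.
- ctrl.servo_line(position, orientation=None, velocity=150, threshold=None): straight line of the TCP; orientation=None keeps the orientation; velocity is the mean speed in mm/s. With threshold (N) it stops when the force on the tool has changed by that much, and returns True; else False.
- ctrl.movej(angles): joint-space move.
- ctrl.gripper_to(opening, squeeze=None): finger opening in mm; squeeze is the grip in N (None keeps the last); returns when the fingers have stopped.
- ctrl.sleep(seconds).
- ctrl.inverse_kinematics(position, orientation): joint angles nearest the present ones, or None.
- ctrl.state(): the state.
- ctrl.capture(name): name is "side" or "top"; returns (picture, depth): 400x640x3 uint8, blue, green, red; 400x640 float32, mm along the optical axis (not along the pixel's ray), 0 where there is no reading.
- ctrl.calibration(name): a dict with "vfov" (degrees; the focal length in pixels is half the picture's height over the tangent of half this angle, whatever the lens; pixels are square), "cx", "cy" (the principal point, pixels), "k1" (the pictures are not rectified: a ray, as slopes to the right and down, at radius r is drawn at 1 + k1 r^2 times it, then the intrinsics apply), "R" (3x3) and "t" (3): a world point X has camera coordinates R X + t. Camera axes: x right, y down, z forward; pixel columns grow to the right and rows downward; lengths in mm; the calibration is good to about 2 mm. A picture is of the moment at which its call begins. calibration takes no time and is no camera call.
A pose or a line that the arm cannot do raises ctrl.Unreachable and nothing moves.
- ctrl.close_job(): hands the job in; it is judged then, once.
Trained networks look in the newest picture that a camera, given by its name, has taken for a name from the list of things; names that differ only in an ending like _2 or _b are one class to them, and where a whole thing is asked for, a point or a joint stands for the part that bears it (a point fixed in the world has none). Each returns a list of dicts, best first, with "score" (0 to 1); they miss things now and then, are a little off and sometimes report something else, mostly with a low value. They report only what shows in the picture. A call takes as long as a camera call.
- ctrl.outline_of(camera, name): "region" (400x640 bool, what is visible of it).
- ctrl.mark_of(camera, name): "xyz" ([x, y, z] in mm, in world coordinates, good to about 4 mm: a listed point, or the origin of a listed thing).
The state is a dict: "time": time; "joints": joint angles; "joint_velocities": joint speeds; "effort": joint torques, N m; "tool_pos": TCP position; "orientation": TCP orientation; "force": force on the tool from outside, world axes, zero at the start; "ft_torque": the same for the moment, N m; "width": finger opening in mm; "grasp_force": force on a finger pad.
Only numpy, scipy, OpenCV 4.12 (cv2) and the standard library are available. Lean on these libraries where they do the work, as an engineer would, in place of code of your own. Each camera call takes 0.05 s, during which the arm holds its last target. There are 200 camera calls.

TASK

Unfold the black grip of the clamping fixture's crank fully upright to its stop, and only then wind the crank clockwise until the jaw holds the module against the heel with a squeeze of about 12 newtons: firm, but never crushed (well under 25). Let go with the grip still standing upright and the module still held, and leave the other things on the bench where they are.

Things in the scene. Friction and masses are not known exactly. Their poses are not given: they have to be found in the camera images.
- hub (a point): point on the crank's vertical axis at the height of the arm's top face, 74 mm above the table. The hub stands on a grey gearbox 100 x 90 mm, 55 mm high, bolted down; an aluminium bed 20 mm high, 100 mm wide runs 235 mm from it along the fixture's -y, carrying, from the gearbox on, the sprung jaw, the module and the heel. Axes of the fixture, z up.
- hinge (a point): the grip's fold hinge, at the outer end of the crank's flat steel arm (14 mm wide, 8 mm thick), 55 mm from the hub's axis, 86 mm above the table; it goes round with the crank. Its x axis points outwards from the hub along the arm, z up, y along the hinge.
- grip (a point): point on the centre line of the black round grip, 60 mm from the fold hinge. The grip is an 18 mm thick sleeve, spinning freely about its own length, from 14 to 75 mm from the hinge. Folded, it lies over the arm and hub, centre line 12 mm above the arm's top, free end 20 mm past the hub's axis. Its x axis points from the free end to the hinge.
- fold (a joint): angle of the grip about the fold hinge, rad: 0 lying folded along the arm, 1.571 upright against its stop (working position). The free end rises as it grows. Stiff hinge (0.08 N m of friction, 1.3 N at 60 mm): it stays wherever it is left.
- crank (a joint): angle of the crank about the hub's axis, rad, 0 to 3.6, growing clockwise seen from above; clockwise drives the jaw towards the module, 15 mm per rad. It starts at 0 to 0.5 and the jaw gets tight between 1.5 and 3. Braked: about 0.34 N m (6 N at the grip) keeps it turning with the jaw free, and it stays where it is left.
- heel: the fixed steel end stop on the bed, 90 mm wide, 34 mm high; origin at the bottom middle of the face the module is pressed against, y axis from that face towards the module and jaw. Bolted down, in another place along the bed each time.
- module: aluminium-cased module, 80 x 60 x 20 mm (60 along the bed), loose on the bed up to 6 mm short of the heel, a little askew; origin at its underside's centre. The jaw pushes it to the heel and squares it. The jaw's rubber pad is sprung, 4 N per mm, 10 mm travel: once tight, 0.1 rad of crank adds 6 N of squeeze, felt as 1.6 N more at the grip.
- tape_roll: bystander: cardboard roll of tape lying flat, 96 mm across, 24 mm high; origin at the centre of its underside
- solder_spool: bystander: steel solder spool standing on end, 54 mm across, 40 mm high; origin at the centre of its underside
- screwdriver: bystander: screwdriver with a black handle lying flat, 170 mm long; origin at the middle of its length, on its underside
- flux_bottle: bystander: small white bottle, 34 mm across, 70 mm high; origin at the centre of its underside
- power_brick: bystander: black power brick, 90 x 50 x 30 mm; origin at the centre of its underside
- screw_tray: bystander: open steel tray, 100 x 70 x 25 mm; origin at the centre of its underside

How it is judged (in metres and radians):
On the way, in this order (a step that is already met when the one before it is completed fails the run):
1. the grip stands upright in its working position (value of joint fold above 1.4 rad), for 0.2 s.
2. the module is squeezed against the heel (contact force between heel and module above 6 N), for 0.2 s.
At the end, for the whole second after the job is handed in: The module is held flat (within 0.1 rad) and still between jaw and heel with 6 to 19 N on the heel, the crank is at rest and the grip stands upright (fold over 1.3 rad) (contact force between heel and module between 6 and 19 N and value of joint fold above 1.3 rad and linear speed of module below 0.01 m/s and angle between module's own z axis and vertical below 0.1 rad and velocity of joint crank below 0.05 rad/s); the robot touches nothing.
It fails at once if the module is crushed: more than 25 N between module and heel (contact force between heel and module above 25 N).
It fails at once if the crank is wound past 0.9 rad with the grip not yet unfolded (fold under 1.2 rad) (value of joint crank above 0.9 rad and value of joint fold below 1.2 rad).
It fails at once if another thing on the bench is pushed more than 25 mm (distance of any of tape_roll, solder_spool, screwdriver, flux_bottle, power_brick, screw_tray from where it was at the start of the episode above 0.025 m).
It also fails if it takes over 70 s, if anything falls off the work surface, if the arm or the gripper's body presses on something with over 40 N, if the wrist force passes 120 N, or if a joint passes its speed limit or range.

## Working session

There is one attempt and no reset: what is moved stays moved. The work goes in short steps, each a Python script; the robot and the scene stay as the last script left them, time stands still between calls to the robot, and variables do not carry over. Pictures are saved under pics/ and viewed, at most 10 in all, crops included, and the job is handed in when it is done.

```bash
mkdir -p pics
python3 - <<'E'
from bench import ctrl
import cv2,numpy as np
for c in("side","top"):
    p,d=ctrl.capture(c); cv2.imwrite(f"pics/{c}0.png",p); np.save(f"d_{c}0.npy",d)
    k=ctrl.calibration(c); print(c,k["vfov"],-np.array(k["R"]).T@np.array(k["t"]))
    for n in("hub","hinge","grip","heel","module","tape_roll","solder_spool","screwdriver","flux_bottle","power_brick","screw_tray"):
        print(n,[(np.round(m["xyz"]).tolist(),round(m["score"],2)) for m in ctrl.mark_of(c,n)[:2]])
print(ctrl.state())
E
```

```text
side 54.18876762575057 [362.71680974 958.34672967 609.41952708]
hub [([584.0, 143.0, 76.0], 0.86)]
hinge [([643.0, 156.0, 87.0], 0.84), ([586.0, 144.0, 74.0], 0.55)]
grip [([526.0, -447.0, 1.0], 0.71), ([584.0, 139.0, 88.0], 0.55)]
heel [([532.0, 11.0, -1.0], 0.66), ([654.0, -43.0, 24.0], 0.48)]
module [([637.0, -14.0, 20.0], 0.76)]
tape_roll [([378.0, -355.0, -1.0], 0.63)]
solder_spool [([532.0, 10.0, -2.0], 0.69)]
screwdriver [([582.0, 233.0, 1.0], 0.8)]
flux_bottle [([720.0, 92.0, 0.0], 0.79)]
power_brick [([546.0, 399.0, 3.0], 0.76)]
screw_tray [([522.0, -450.0, -4.0], 0.62)]
top 57.26993421445839 [473.15401085 -12.10893569 976.50131121]
hub [([589.0, 144.0, 72.0], 0.77), ([723.0, 95.0, 3.0], 0.34)]
hinge [([643.0, 154.0, 85.0], 0.78)]
grip [([585.0, 143.0, 88.0], 0.68)]
heel [([655.0, -37.0, 23.0], 0.94)]
module [([640.0, -9.0, 20.0], 0.96)]
tape_roll [([378.0, -358.0, 2.0], 0.66)]
solder_spool [([532.0, 11.0, 1.0], 0.55), ([656.0, -38.0, 21.0], 0.52)]
screwdriver [([580.0, 234.0, -1.0], 0.59)]
flux_bottle [([726.0, 91.0, 4.0], 0.52)]
power_brick [([545.0, 401.0, -0.0], 0.85), ([532.0, 12.0, -1.0], 0.28)]
screw_tray [([526.0, -451.0, 0.0], 0.93)]
{'time': 1.2, 'joints': array([ 1.04761848e+00,  1.30441261e-01,  1.48819162e+00, -3.65425085e-05,
        1.52301041e+00, -8.54016775e-02]), 'joint_velocities': array([ 0.00083784,  0.00220649,  0.00063788,  0.00063069, -0.00036874,
       -0.00025451]), 'effort': array([ 1.01019199e-03, -5.59755635e+01, -4.92066872e+01,  7.67065538e-02,
        2.24365335e-02,  4.07010464e-05]), 'tool_pos': array([254.34801783, 543.42553752, 302.71516084]), 'orientation': array([-3.14153909e+00,  3.20488374e-05,  2.70381823e+00]), 'force': array([-0.27671571, -0.26131328,  0.26344372]), 'ft_torque': array([ 0.0126198 , -0.00101696, -0.033218  ]), 'grasp_force': 0.0, 'width': 93.2939187265857}
```

View pics/side0.png

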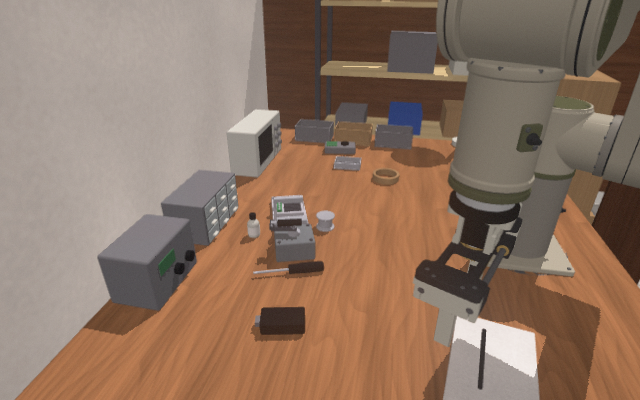

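View pics/top0.png

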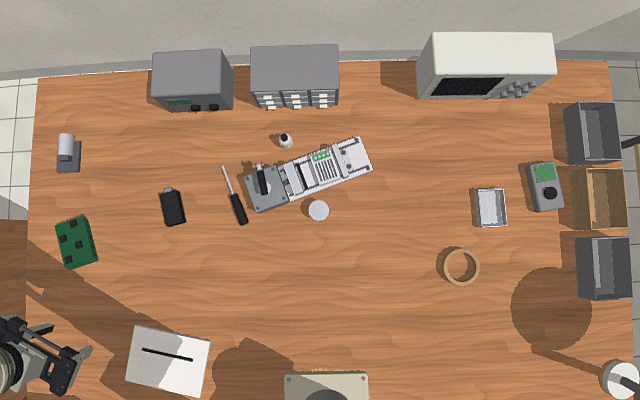

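The top view shows the fixture at px (245–372, 138–212), with the grip folded over the hub at px (262,180), hinge end up. In the side view the fixture is at px (270–315, 197–258). The marks agree: hub to hinge is about 57 mm and hinge to grip about 60 mm, so I'll approach now and look again on the way.

```bash
cat > h.py <<'E'
from bench import ctrl
import numpy as np
HUB=np.array([588.5,143.3]); A0=0.215; HINGE=np.array([642.5,155.,86.])
def tcp(p,up=65): return [float(p[0]),float(p[1]),float(p[2]+up)]
def out(a): return np.array([np.cos(a),np.sin(a)])
def foldpt(f,r,hinge=HINGE,a=A0):
    u=out(a); return np.array([*(hinge[:2]-u*r*np.cos(f)),hinge[2]+r*np.sin(f)])
E
python3 - <<'E'
from h import *
import cv2
p=cv2.imread("pics/top0.png")[125:220,215:385]; cv2.imwrite("pics/crop0.png",cv2.resize(p,None,fx=4.5,fy=4.5,interpolation=cv2.INTER_CUBIC))
q=foldpt(0,62)
for y in (A0,A0+np.pi,A0-np.pi):
    print(y,[None if (s:=ctrl.inverse_kinematics(tcp(x),[np.pi,0,y])) is None else np.round(s,2) for x in (q,foldpt(1.57,62))])
E
```

```text
0.215 [array([ 0.15,  0.25,  1.64, -0.  ,  1.25,  1.51]), array([ 0.16,  0.35,  1.4 , -0.  ,  1.39,  1.51])]
3.356592653589793 [array([ 0.15,  0.25,  1.64,  0.  ,  1.25, -1.63]), array([ 0.16,  0.35,  1.4 ,  0.  ,  1.39, -1.63])]
-2.9265926535897933 [array([ 0.15,  0.25,  1.64,  0.  ,  1.25, -1.63]), array([ 0.16,  0.35,  1.4 ,  0.  ,  1.39, -1.63])]
```

View pics/crop0.png

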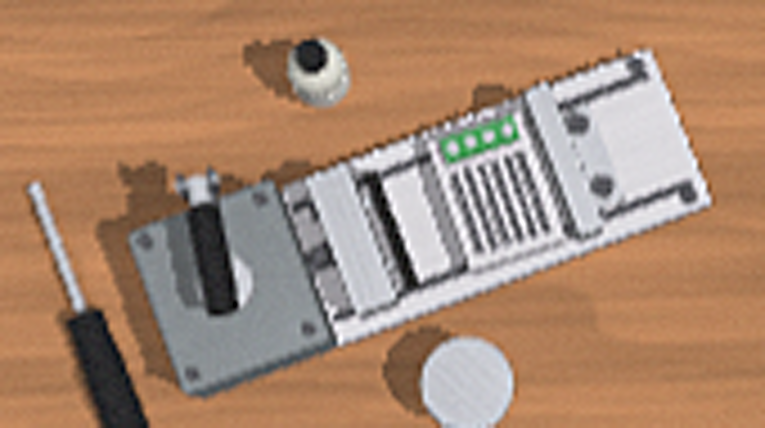

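The crop shows a disc under the grip at the hub, a jaw-to-module gap of about 27 mm, and the arm pointing nearly along the fixture's +x. Next I grasp the folded grip across its free end and swing it up.

Run:
```python
from h import *
import cv2
Y=A0+np.pi; o=[np.pi,0,Y]; up=75.5; r=62
q=foldpt(0,r)
ctrl.gripper_to(60,12)
ctrl.move_ptp(tcp(q+[0,0,60],up),o)
print("touch",ctrl.servo_line(tcp(q,up),velocity=80,threshold=6)); print(ctrl.state()["tool_pos"])
ctrl.gripper_to(5,14)
s=ctrl.state();print("w",s["width"],s["grasp_force"],s["force"],s["time"])
for f in np.linspace(0,1.60,13)[1:]:
    ctrl.servo_line(tcp(foldpt(f,r),up),velocity=60)
    s=ctrl.state();print(round(f,2),s["force"].round(1),round(s["width"],1),round(s["grasp_force"],1),round(s["time"],2))
for c in("top","side"):
    p,d=ctrl.capture(c); cv2.imwrite(f"pics/{c}1.png",p)
    for n in("hinge","grip"): print(c,n,[(np.round(m["xyz"]).tolist(),round(m["score"],2)) for m in ctrl.mark_of(c,n)[:2]])
p=cv2.imread("pics/side1.png")[130:280,220:380]; cv2.imwrite("pics/crop1.png",cv2.resize(p,None,fx=4,fy=4,interpolation=cv2.INTER_CUBIC))
```

```text
touch False
[582.2932321  141.79016708 162.00676158]
w 17.50297272727531 13.992466181516647 [ 0.86308997 -1.55112926 -0.56508239] 5.4833
0.13 [-2.4 -1.9  1.1] 17.4 14.0 5.78
0.27 [-2.6 -2.1  1.8] 17.4 14.0 6.07
0.4 [-3.5 -3.3  1.9] 17.5 14.0 6.36
0.53 [-2.2 -2.3  1.6] 17.8 14.0 6.65
0.67 [-0.3 -3.1  2.5] 17.6 14.0 6.94
0.8 [-0.2 -3.4  0.4] 18.0 14.0 7.23
0.93 [ 1.2 -2.7  0.3] 17.4 14.0 7.53
1.07 [ 0.1 -2.9  0.8] 17.5 14.0 7.82
1.2 [ 0.3 -2.7 -1.2] 17.3 14.0 8.11
1.33 [ 1.2 -3.4 -0.4] 17.3 14.0 8.4
1.47 [ 1.3 -3.5  0.1] 17.0 14.0 8.69
1.6 [ 1.6 -3.   0.6] 14.0 13.0 8.98
top hinge [([642.0, 152.0, 84.0], 0.66)]
top grip []
side hinge [([640.0, 156.0, 87.0], 0.66)]
side grip [([633.0, 150.0, 143.0], 0.55)]
```

View pics/crop1.png

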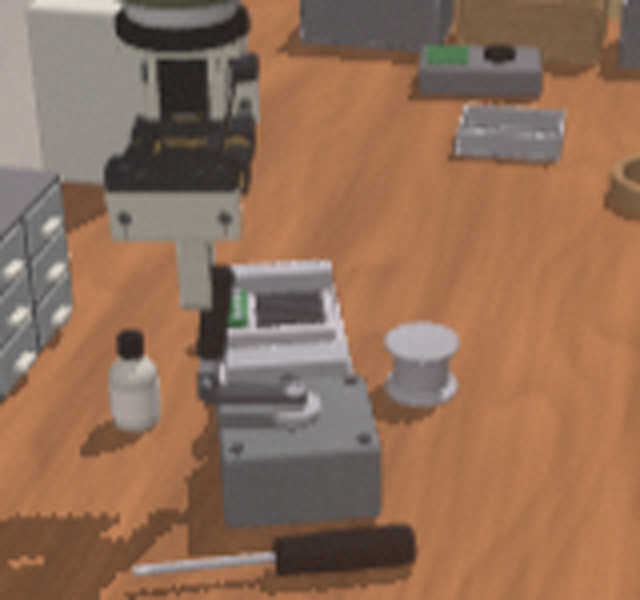

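The side crop shows the grip almost upright, at crop px (212,300). It leans slightly hub-wards and sits at the pad edge, since the width has fallen to 14 mm. I'll regrip lower and more hub-wards, then push outwards to the stop.

Run:
```python
from h import *
import cv2
o=[np.pi,0,A0+np.pi]; u=np.array([*out(A0),0])
def pt(dr,z): return tcp(HINGE*[1,1,0]+u*dr+[0,0,z])
ctrl.gripper_to(50)
ctrl.servo_line(pt(-7,150),velocity=60)
ctrl.servo_line(pt(-7,136),velocity=60)
f0=ctrl.state()["force"]
ctrl.gripper_to(5,20)
s=ctrl.state();print("w",s["width"],s["force"],f0)
for d in np.arange(-6,7,1.):
    ctrl.servo_line(pt(d,136),velocity=15); s=ctrl.state()
    fr=(s["force"]-f0)@u
    print(d,round(fr,1),s["force"].round(1),round(s["width"],1),round(s["time"],2))
    if fr<-6: break
for c in("top","side"):
    p,d=ctrl.capture(c); cv2.imwrite(f"pics/{c}2.png",p)
    for n in("hinge","grip"): print(c,n,[(np.round(m["xyz"]).tolist(),round(m["score"],2)) for m in ctrl.mark_of(c,n)[:2]])
```

```text
w 17.39064881926273 [ 0.3375328  -2.79785313  1.24410798] [0.5738571  0.3291059  0.30120266]
-6.0 -4.3 [-3.1 -3.   4.1] 17.8 11.65
-5.0 -6.5 [-5.1 -4.4  5.6] 18.0 11.9
top hinge [([379.0, -359.0, 2.0], 0.49)]
top grip [([376.0, -356.0, 2.0], 0.72)]
side hinge [([642.0, 153.0, 86.0], 0.5)]
side grip [([631.0, 153.0, 143.0], 0.64)]
```

Run:
```python
from h import *
import cv2
o=[np.pi,0,A0+np.pi]; u=np.array([*out(A0),0])
def pt(dr,z): return tcp(HINGE*[1,1,0]+u*dr+[0,0,z])
for d in (-4,-3.):
    ctrl.servo_line(pt(d,136),velocity=15); s=ctrl.state()
    print(d,s["force"].round(1),s["force"]@u,round(s["width"],1),round(s["time"],2))
ctrl.gripper_to(50); ctrl.servo_line(pt(-6,136),velocity=60); ctrl.servo_line(pt(-6,250),velocity=150)
p,d=ctrl.capture("side"); cv2.imwrite("pics/side3.png",p)
for n in("hub","hinge","grip"): print(n,[(np.round(m["xyz"]).tolist(),round(m["score"],2)) for m in ctrl.mark_of("side",n)[:2]])
k=ctrl.calibration("side"); R=np.array(k["R"]);t=np.array(k["t"])
f=200/np.tan(np.radians(k["vfov"]/2))
K=np.array([[f,0,k["cx"]],[0,f,k["cy"]],[0,0,1]])
m=ctrl.outline_of("side","grip")[0]; print(m["score"])
reg=m["region"]&(d>0)&(p.max(2)<70); v,c=np.nonzero(reg)
xy=cv2.undistortPoints(np.c_[c,v].astype(float)[:,None],K,np.array([k["k1"],0,0,0.]))[:,0]
z=d[v,c]; X=(np.c_[xy,np.ones(len(z))]*z[:,None]-t)@R
med=np.median(X[:,:2],0); X=X[(np.abs(X[:,:2]-med)<25).all(1)&(X[:,2]>95)&(X[:,2]<175)]
for lo in range(95,170,10):
    b=X[(X[:,2]>=lo)&(X[:,2]<lo+10)]
    if len(b): print(lo,len(b),b.mean(0).round(1))
c=p[160:270,230:350]; cv2.imwrite("pics/crop3.png",cv2.resize(c,None,fx=5,fy=5,interpolation=cv2.INTER_CUBIC))
p,d=ctrl.capture("top"); cv2.imwrite("pics/top3.png",p)
for n in("hub","hinge","grip"): print(n,[(np.round(m["xyz"]).tolist(),round(m["score"],2)) for m in ctrl.mark_of("top",n)[:2]])
```

```text
-4 [-6.1 -4.5  5.2] -6.868615622709451 17.7 12.45
-3.0 [-5.8 -4.7  6.2] -6.659926358033335 17.9 12.7
hub [([586.0, 142.0, 76.0], 0.57)]
hinge [([642.0, 154.0, 87.0], 0.78)]
grip [([632.0, 152.0, 144.0], 0.5)]
0.74
95 4 [639.6 160.1 104.6]
105 21 [637.6 159.  109.7]
115 24 [635.5 159.9 120.1]
125 24 [634.  158.2 130.1]
135 25 [633.9 158.9 140.3]
145 23 [632.9 158.1 149.6]
155 25 [631.4 158.1 160.2]
165 1 [632.5 158.  165.8]
hub [([589.0, 144.0, 72.0], 0.83)]
hinge [([644.0, 156.0, 85.0], 0.61)]
grip [([636.0, 150.0, 144.0], 0.51)]
```

View pics/crop3.png

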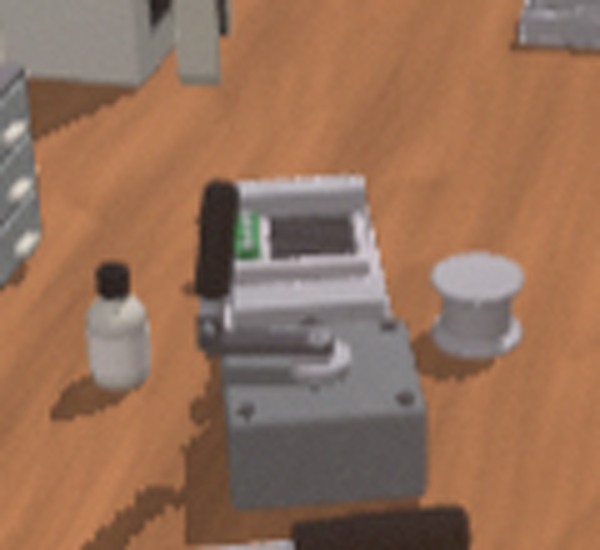

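The crop shows the grip alone, leaning slightly towards the hub. The depth fit gives a tilt of about 0.13 rad (fold about 1.44), with the pads slipping on it. I'll push it from the hub side with closed fingers until the stop resists.

```bash
cat >> h.py <<'E'
def grip_axis():
    import cv2
    p,d=ctrl.capture("side"); k=ctrl.calibration("side"); R=np.array(k["R"]);t=np.array(k["t"])
    f=200/np.tan(np.radians(k["vfov"]/2)); K=np.array([[f,0,k["cx"]],[0,f,k["cy"]],[0,0,1]])
    L=ctrl.outline_of("side","grip")
    if not L: return p,None
    v,c=np.nonzero(L[0]["region"]&(d>0)&(p.max(2)<70))
    xy=cv2.undistortPoints(np.c_[c,v].astype(float)[:,None],K,np.array([k["k1"],0,0,0.]))[:,0]
    X=(np.c_[xy,np.ones(len(c))]*d[v,c][:,None]-t)@R
    X=X[(np.abs(X[:,:2]-np.median(X[:,:2],0))<25).all(1)&(X[:,2]>100)&(X[:,2]<165)]
    s=np.polyfit(X[:,2],X[:,:2],1)
    return p,(s[0].round(3),(s[0]*130+s[1]).round(1))   # slope xy per z, surface xy at z=130
E
python3 - <<'E'
from h import *
o=[np.pi,0,A0+np.pi]; u=np.array([*out(A0),0])
def pt(dr,z): return tcp(HINGE*[1,1,0]+u*dr+[0,0,z])
ctrl.servo_line(pt(-45,250),velocity=150); ctrl.gripper_to(0,20)
ctrl.servo_line(pt(-45,147),velocity=120)
f0=ctrl.state()["force"]
for d in np.r_[-32:-24:4,-24:-8:1.]:
    ctrl.servo_line(pt(d,147),velocity=20); s=ctrl.state(); fr=(s["force"]-f0)@u
    print(d,round(fr,1),(s["force"]-f0).round(1),round(s["time"],2))
    if fr<-9: break
ctrl.servo_line(pt(-40,147),velocity=80)
print(grip_axis()[1])
E
```

```text
-32.0 0.1 [ 0.3 -0.7 -0.7] 18.17
-28.0 -0.9 [-0.9  0.1 -0.5] 18.52
-24.0 -1.2 [-1.2 -0.5 -0.2] 18.87
-23.0 -2.9 [-2.7 -1.5 -0.1] 19.12
-22.0 -1.2 [-1.2  0.2 -0.9] 19.37
-21.0 -0.0 [-0.1  0.5 -0.4] 19.62
-20.0 -1.8 [-1.6 -1.  -0.5] 19.87
-19.0 -1.6 [-1.5 -0.6  0.5] 20.12
-18.0 -4.0 [-3.5 -2.4  1. ] 20.37
-17.0 -7.4 [-7.  -2.4  3.4] 20.62
-16.0 -10.9 [-10.3  -4.    5.5] 20.87
(array([ 0.027, -0.012]), array([639.2, 160.2]))
```

The grip is now upright: tilt is about 0.03 rad and the stop resists at 3.5 N/mm. Next I grasp it and wind the first part with the jaw free, logging the tangential force.

```bash
cat >> h.py <<'E'
C=np.array([587.6,143.2]); RAD=54.3; G0=0.197; ZG=130
def wpose(w,z=ZG,dr=0):
    a=G0-w; return tcp([*(C+(RAD+dr)*out(a)),z]),[np.pi,0,(A0+np.pi-w+np.pi)%(2*np.pi)-np.pi]
def wind(w,v=40,n=8):
    p,o=wpose(w); ctrl.servo_line(p,o,velocity=v)
    F=np.mean([(ctrl.sleep(0.01),ctrl.state()["force"])[1] for _ in range(n)],0)
    a=G0-w; u=out(a); tg=np.array([u[1],-u[0]])   # clockwise tangent
    return -F[:2]@tg, F[:2]@u, F[2]
E
python3 - <<'E'
from h import *
ctrl.servo_line([*ctrl.state()["tool_pos"][:2],250+65],velocity=150)
ctrl.gripper_to(50,25)
p,o=wpose(0,190); ctrl.servo_line(p,o,velocity=120)
p,o=wpose(0); ctrl.servo_line(p,o,velocity=100)
print(ctrl.state()["force"].round(1))
ctrl.gripper_to(5,25); s=ctrl.state(); print(s["width"],s["force"].round(1),s["time"])
for w in np.arange(.1,1.21,.1):
    r=wind(w); s=ctrl.state(); print(round(w,2),np.round(r,1),round(s["width"],1),round(s["time"],2))
E
```

```text
[-0.1 -0.9 -0.1]
17.465416581936708 [-0.3  0.2  0.5] 25.3
0.1 [4.6 0.3 1.4] 17.8 25.65
0.2 [4.5 0.5 1.9] 17.4 26.0
0.3 [4.  0.4 1.7] 17.7 26.35
0.4 [3.7 0.2 1.9] 17.4 26.7
0.5 [4.1 0.4 2.6] 17.6 27.05
0.6 [3.7 0.3 2.6] 17.7 27.4
0.7 [4.1 0.7 2.7] 17.7 27.75
0.8 [3.8 1.  2.7] 17.7 28.1
0.9 [4.  0.9 3.1] 17.5 28.45
1.0 [4.2 1.5 3.5] 17.6 28.8
1.1 [3.8 1.1 3.3] 17.7 29.15
1.2 [3.9 1.3 4. ] 17.4 29.5
```

Run:
```python
from h import *
import cv2
b=4.0
for w in np.arange(1.25,1.81,.05):
    r=wind(w,25); s=ctrl.state(); print(round(w,2),np.round(r,2),round(s["time"],2))
    if r[0]>b+0.9: break
p,d=ctrl.capture("top")
c=p[125:220,215:385]; cv2.imwrite("pics/crop4.png",cv2.resize(c,None,fx=4.5,fy=4.5,interpolation=cv2.INTER_CUBIC))
```

```text
1.25 [4.76 1.35 3.56] 29.82
1.3 [4.82 1.16 3.47] 30.15
1.35 [5.25 0.96 3.56] 30.48
```

View pics/crop4.png

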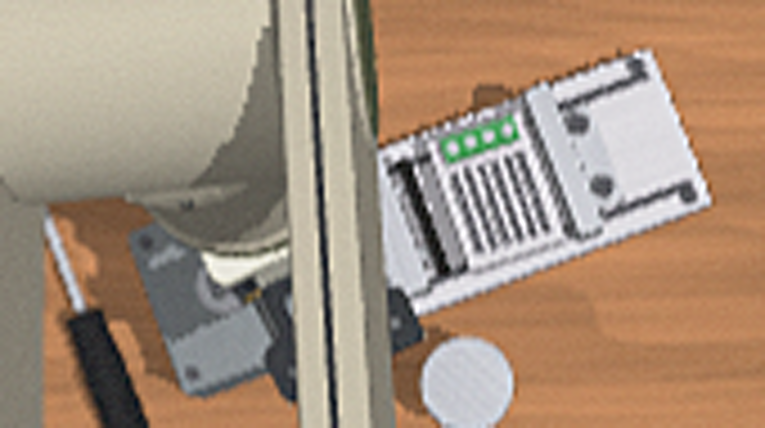

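The top crop shows the jaw pad just short of the module (px ~(430,215)), which hasn't moved yet. The force step came from the smaller, slower steps, so I continue finely with a fresh baseline.

Run:
```python
from h import *
import cv2
for w in np.arange(1.4,2.01,.05):
    r=wind(w,25); s=ctrl.state(); print(round(w,2),np.round(r,2),round(s["width"],1),round(s["time"],2))
    if r[0]>6.3: break
p,d=ctrl.capture("top")
c=p[125:220,300:385]; cv2.imwrite("pics/crop5.png",cv2.resize(c,None,fx=6,fy=6,interpolation=cv2.INTER_CUBIC))
```

```text
1.4 [5.26 0.95 3.52] 17.5 30.85
1.45 [4.98 0.74 3.45] 17.5 31.18
1.5 [5.06 0.48 3.45] 17.7 31.5
1.55 [4.85 0.12 3.28] 17.8 31.82
1.6 [4.78 0.51 4.08] 17.8 32.15
1.65 [ 5.02 -0.21  3.95] 17.4 32.48
1.7 [ 4.55 -0.08  4.4 ] 17.8 32.8
1.75 [ 4.68 -0.04  3.88] 17.7 33.12
1.8 [4.76 0.15 4.43] 17.5 33.45
1.85 [ 4.65 -0.12  4.35] 17.9 33.77
1.9 [ 5.07 -0.21  5.04] 17.5 34.1
1.95 [ 5.05 -0.52  4.87] 17.8 34.42
2.0 [ 5.17 -0.58  5.07] 17.5 34.75
```

View pics/crop5.png

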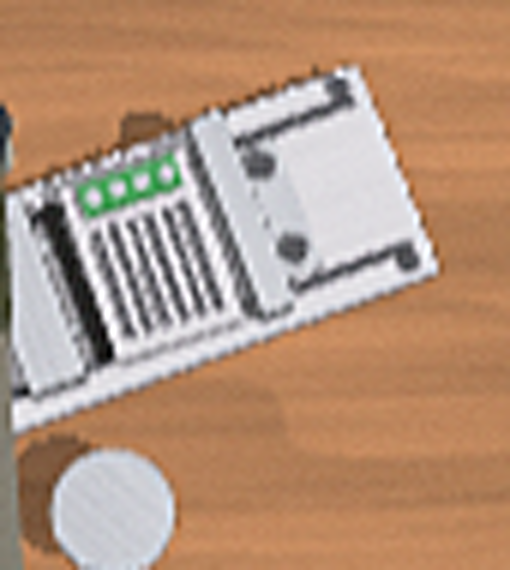

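The crop shows the jaw pad practically on the module (pad px ~(85,290)). The baseline is 4.8 ± 0.2 N, so I wind on until there is a clear rise.

Run:
```python
from h import *
for w in np.arange(2.05,2.71,.05):
    r=wind(w,25); s=ctrl.state(); print(round(w,2),np.round(r,2),round(s["width"],1),round(s["time"],2))
    if r[0]>6.9: break
```

```text
2.05 [ 5.09 -0.64  4.97] 17.5 35.12
2.1 [ 4.73 -1.11  4.87] 17.4 35.45
2.15 [ 4.84 -1.31  4.98] 17.9 35.77
2.2 [ 5.12 -1.71  4.72] 17.3 36.1
2.25 [ 4.93 -1.67  4.62] 17.4 36.42
2.3 [ 5.04 -1.9   4.67] 17.8 36.75
2.35 [ 5.53 -2.43  4.1 ] 17.7 37.08
2.4 [ 6.16 -2.92  3.76] 17.9 37.4
2.45 [ 6.98 -3.21  3.17] 17.7 37.73
```

The jaw got tight at about 2.33 rad. At 2.45 rad the force rise and the angle both give about 7.3 N of squeeze, so I add 0.08 rad, release, and check.

Run:
```python
from h import *
import cv2
for w in (2.49,2.53):
    print(w,np.round(wind(w,20),2))
ctrl.sleep(0.2); print(ctrl.state()["force"].round(2))
ctrl.gripper_to(45)
p,o=wpose(2.53,230); ctrl.servo_line(p,o,velocity=100)
ctrl.servo_line([450,300,350],velocity=200)
p,a=grip_axis(); print("axis",a)
for c in("side","top"):
    if c=="top": q,_=ctrl.capture(c)
    for n in("hinge","grip","module","heel"): print(c,n,[(np.round(m["xyz"]).tolist(),round(m["score"],2)) for m in ctrl.mark_of(c,n)[:1]])
s=ctrl.state();print(s["time"],s["force"].round(1))
A=cv2.resize(p[170:270,230:350],(480,400),interpolation=cv2.INTER_CUBIC); B=cv2.resize(q[125:220,215:385],(716,400))[:,380:]
cv2.imwrite("pics/fin.png",np.hstack([A,B])[:, :800])
```

```text
2.49 [ 7.6  -3.32  2.9 ]
2.53 [ 8.2  -3.51  2.03]
[ 8.49 -2.36  2.31]
axis (array([ 0.018, -0.011]), array([549.4, 108.6]))
side hinge [([552.0, 102.0, 86.0], 0.64)]
side grip [([551.0, 98.0, 143.0], 0.53)]
side module [([643.0, -16.0, 20.0], 0.63)]
side heel [([654.0, -45.0, 21.0], 0.78)]
top hinge [([552.0, 101.0, 84.0], 0.57)]
top grip [([551.0, 102.0, 145.0], 0.62)]
top module [([645.0, -13.0, 23.0], 0.95)]
top heel [([544.0, 400.0, 1.0], 0.52)]
42.2167 [-0.4 -0.   0.1]
```

View pics/fin.png

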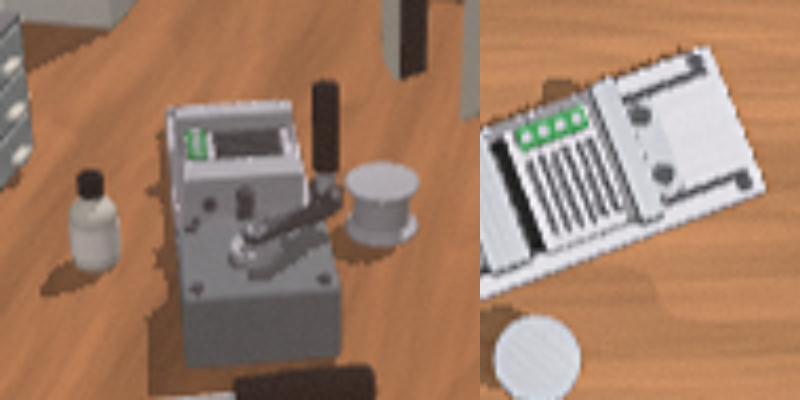

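The picture shows the grip upright at px (325,125), with axis tilt about 0.02 rad. The module is square between jaw and heel, the bystanders in view are in place, and the arm is clear.

```bash
python3 -c "
from bench import ctrl
print(ctrl.close_job())"
```

```text
the job is handed in; nothing more can be done
None
```

I unfolded the grip upright to its stop, then wound the crank about 2.53 rad to a squeeze of roughly 12 N, estimated from the force rise at the grip and the crank angle. The grip was let go standing upright and the job was handed in at about 42 s; no verdict came back.

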